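# Feed one spacer into the nest

## Task

Press the plunger of the spacer feeder all the way down once and let it come fully back up, so that it puts out a single brass spacer. Then, with the closed fingertips, push that spacer aside along the bench until it lies flat and wholly inside one of the two bays of the low H-shaped nest. Never pick the spacer up, and leave the other spacers in the magazine and the other things on the bench where they are.

Things in the scene. Friction and masses are not known exactly. Their poses are not given: they have to be found in the camera images.
- plunger (a joint): Travel of the feeder's plunger in m: 0 fully up, 0.030 fully down. It goes straight down and a spring pushes it back up (about 5 N at the top, 8 to 13 N when fully down). Pressing it drives a flat pusher forward 1.6 times as far, which slides the lowest spacer out of the feeder's front; the next one drops once the plunger is up.
- plunger_top (a point): Centre of the top of the plunger's black round cap, 36 mm in diameter, 10 mm thick. 85 mm above the bench when up, 55 mm when fully down. It moves with the plunger.
- feeder: Feeder fixed to the bench. Origin on the bench under the magazine's middle; -x points out of its front, roughly to the robot. Aluminium magazine 40 x 40 mm, 50 mm tall, slit in front, front face at x = -20 mm. Grey housing behind, x = 20 to 76 mm, 40 mm wide (feet 72), 45 mm tall; plunger above it at x = 48 mm. A full press leaves the spacer in front, centre at about x = -47 mm, y = 0.
- spacer0: The lowest brass spacer in the magazine, the one that comes out: a solid disc 28 mm in diameter, 10 mm thick, about 48 g, with a dark centre spot. Origin at the centre of its underside (z = 0 on the bench, both in the magazine and outside); z is its axis. Slides on the bench.
- spacer1: The second spacer from below, same shape, origin at the centre of its underside; it drops to the bottom of the magazine after the press and must stay there.
- spacer2: The third spacer from below, same shape, stays in the magazine.
- spacer3: The top spacer, same shape, stays in the magazine.
- nest: Low H-shaped aluminium nest fixed to the bench, left or right of the feeder. Origin on the bench at its centre. Two rails along its y axis (y = -48 to 48 mm), 50 mm apart inside, 12 mm thick, 12 mm tall; a 6 mm cross-bar as tall at y = 0. So two bays 50 mm wide, 45 mm deep, bare bench as floor, open at y = +48 and -48 mm. Left of the feeder (+y) its y = -48 end is the nearer, right of it y = +48.
- transformer: Bystander: small transformer, 60 x 60 x 54 mm, on the side of the feeder away from the nest; origin at the centre of its underside.
- spray_can: Bystander: standing can, 60 mm in diameter, 170 mm tall; origin at the centre of its underside.
- relay: Bystander: plug-in relay, 38 x 30 x 46 mm; origin at the centre of its underside.
- screwdriver: Bystander: screwdriver lying on the bench, about 0.2 m long along its x axis.
- wrench: Bystander: wrench lying on the bench, about 0.2 m long along its x axis.
- bush: Bystander: standing brass bush, 26 mm in diameter, 34 mm tall; origin at the centre of its underside.

How it is judged:
By the outcome, as a careful person would: the job done as asked, in the order asked, and still so for the second after the job is handed in, with the robot touching nothing.
It also fails if it takes over 54 s, if anything falls off the work surface, if the arm or the gripper's body presses on something with over 40 N, if the wrist force passes 120 N, or if a joint passes its speed limit or range.

## Robot

A 6-joint arm with a two-finger parallel gripper is mounted at the origin on the work surface. World frame = base frame: x ahead of the robot, y to its left, z up, the work surface at z = 0. Lengths are in mm, angles in rad, forces in N, time in s.
With the tool pointing down it reaches from about 350 to 775 mm from the base axis. Payload 7.3 kg.
Tool frame: the origin (TCP) lies between the finger pads; the fingertips stand 25 mm ahead of it and the grasp point (between the pads) lies 6 mm ahead of it; z points along the fingers, y is the line along which they close (so a half turn about z gives the same grasp; the last joint's range is limited). The gripper opens to 92 mm and grips with 3 to 60 N. Pads are 19 mm wide; open, the fingers measure 130 mm over their backs; the gripper's body (75 mm by 190 mm) begins 47 mm behind the grasp point.
Start: joints at [1.129, 0.342, 1.524, -0, 1.275, -0.146], TCP at [153.024, 502.221, 251.741] pointing down, gripper open.
Joint ranges: [-2.53, 2.53], [-0.77, 2.02], [0.04, 2.7], [-1, 4.14], [0.28, 2.66], [-3.11, 3.11]. Speed limits (rad/s): [2.57, 2.57, 3.14, 3.14, 3.14, 3.14].

## Interface

Orientations are given as [roll, pitch, yaw] about the fixed x, y, z axes, in that order (R = Rz(yaw) Ry(pitch) Rx(roll)).
In Python, from plant import bot gives the robot as it stands.
- The arm moves only by the tool play_rows, never from a script. Its argument "commands" is a list of rows, each an object of numbers: "x", "y", "z": the shift along the tool's x, y, z in m; "twist": the turn about the tool's z in degrees. In form: [{"x": .., "y": .., "z": .., "twist": ..}, ...]. A call has exactly 8 rows; each row is the pose to reach, as a shift and turn from the pose commanded when the call began, along the tool's axes at that moment; what a row does not reach only later rows make up. A row lasts 1/10 s, in which the tool goes at most 50 mm and 8.59 degrees, less where a joint would pass 70% of its speed; a pose out of reach is approached as far as the arm can. A call with a gripper value outside its range is refused whole. "jaw" is the closure, from 0 (fully open) to 1 (shut), set as the call begins (left out, the last holds). The fingers move at their own pace and stop on an object; the grip force is fixed at half the most. Time passes only in rows, so rows that repeat a pose let the fingers close, or fill a call up. It gives the time, the measured TCP pose, the force, the opening and the grip force at its end, in the units of the state.
- bot.get_obs(): the state, without advancing time (a new reading comes with each control period).
- bot.capture(name): name is "scene" or "top"; returns a dict with "pixels" (400x640x3 uint8, red, green, blue), "fx", "fy", "cx", "cy" (pixels), "eye" and "rotation" of the camera in the world. Camera axes: x right, y down, z forward; pixel columns grow to the right and rows downward; lengths in mm; the calibration is good to about 2 mm. A picture is of the moment at which its call begins. There is no depth.
- bot.close_job(): hands the job in; it is judged then, once.
The state is a dict: "time": time; "joint_positions": joint angles; "dq": joint speeds; "tau": joint torques, N m; "tool_pos": TCP position; "tcp_rot": TCP orientation; "contact_force": force on the tool from outside, world axes, zero at the start; "moment": the same for the moment, N m; "grip_width": finger opening in mm; "finger_force": force on a finger pad.
Only numpy, scipy, OpenCV 4.12 (cv2) and the standard library are available. Lean on these libraries where they do the work, as an engineer would, in place of code of your own. Each camera call takes 0.05 s, during which the arm holds its last target. There are 200 camera calls.

## Working session

There is one attempt and no reset: what is moved stays moved. The work goes in short steps, Python scripts to look and compute and a tool call to move; the robot and the scene stay as the last step left them, time stands still between calls to the robot, and variables do not carry over. Pictures are saved under pics/ and viewed, at most 10 in all, crops included, and the job is handed in when it is done.

Besides the shell and the picture viewer there is one more tool, called after "Request:" as a command line: name --argument value ..., lists and objects as JSON in quotes. play_rows: Moves the arm, as the interface text tells. Its arguments: {"type":"object","properties":{"commands":{"type":"array"},"jaw":{"type":"number"}},"required":["commands"]}

```bash
mkdir -p pics; cat > h.py <<'E'
import numpy as np, cv2, pickle
from plant import bot
def snap(n,f):
    c=bot.capture(n); cv2.imwrite('pics/'+f+'.png',cv2.cvtColor(c['pixels'],cv2.COLOR_RGB2BGR))
    pickle.dump(c,open('pics/'+f+'.pkl','wb')); return c
def load(f): return pickle.load(open('pics/'+f+'.pkl','rb'))
def world(c,u,v,z=0):
    d=np.array(c['rotation'])@np.array([(u-c['cx'])/c['fx'],(v-c['cy'])/c['fy'],1]); e=np.array(c['eye'])
    return e+d*(z-e[2])/d[2]
def pix(c,p):
    q=np.array(c['rotation']).T@(np.array(p)-np.array(c['eye'])); return c['fx']*q[0]/q[2]+c['cx'],c['fy']*q[1]/q[2]+c['cy']
E
python3 - <<'E'
from h import *
for n in('top','scene'):
    c=snap(n,n+'0'); print(n,c['eye'],c['rotation'],c['fx'],c['cx'],c['cy'])
print(bot.get_obs())
E
```

```text
top [ 385.30230912   -5.6906966  1112.46857027] [-2.99763418  0.01105076 -1.56566402] 446.1631882155674 315.1181498976296 201.95802753720264
scene [1240.03982083 -241.71000691  554.24156252] [-2.15091475 -0.01342578  1.25001126] 389.3972356654758 317.48255190632887 200.57139432562911
{'time': 0.1, 'joint_positions': array([ 1.12900087e+00,  3.42674049e-01,  1.52490951e+00,  5.31804723e-05,
        1.27542608e+00, -1.45982521e-01]), 'dq': array([-3.04067250e-04, -2.28230796e-03, -2.33933811e-03, -2.30968994e-04,
       -1.08796351e-03,  5.73574407e-05]), 'tau': array([ 1.38252934e-03, -4.32008493e+01, -2.44694638e+01,  7.19071389e-02,
        5.26577909e-02, -1.69737564e-05]), 'tool_pos': array([152.86016034, 501.91004031, 251.10772912]), 'tcp_rot': array([-3.14019814e+00, -2.56434770e-04,  2.84576402e+00]), 'contact_force': array([ 0.13048198,  0.29997152, -0.10071367]), 'moment': array([-0.03499079,  0.04410256,  0.00241872]), 'finger_force': 0.0, 'grip_width': 91.85132561623477}
```

View pics/top0.png

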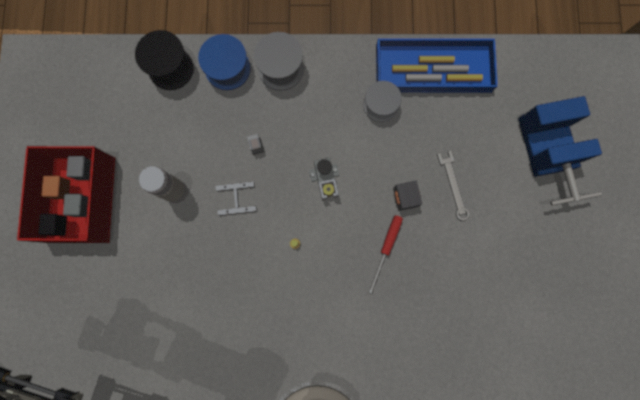

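View pics/scene0.png

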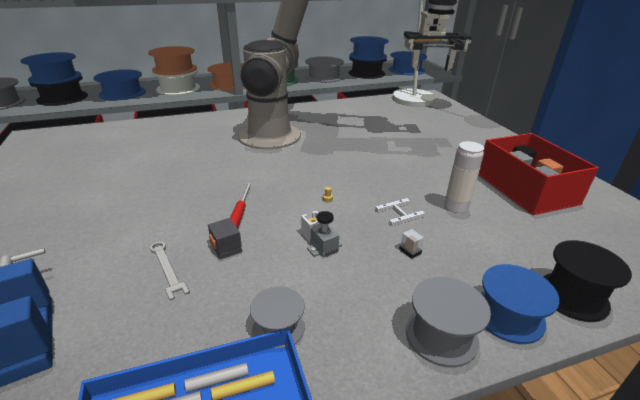

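The top view has world x up and y left. It shows the feeder at about (327,178), the H nest at (236,198), the bush at (295,244), the relay at (254,143), the can at (155,180), the transformer at (408,195), and the screwdriver and wrench on the right. I'll enlarge the relevant part.

```bash
sed -i "s/np.array(c\['rotation'\])/R(c)/g" h.py; cat >> h.py <<'E'
from scipy.spatial.transform import Rotation as Ro
def R(c): return Ro.from_euler('xyz',c['rotation']).as_matrix()
def crop(f,u0,v0,u1,v1,s,o): cv2.imwrite('pics/'+o+'.png',cv2.resize(cv2.imread('pics/'+f+'.png')[v0:v1,u0:u1],None,fx=s,fy=s,interpolation=cv2.INTER_CUBIC))
E
python3 - <<'E'
from h import *
crop('top0',205,150,350,255,5.5,'t1')
crop('scene0',290,180,430,265,5.5,'s1')
c=load('top0'); print(world(c,320,200), world(c,295,244,34))
E
```

```text
[551.54278607  -4.85089068   0.        ] [438.99634973  55.00991961  34.        ]
```

View pics/t1.png

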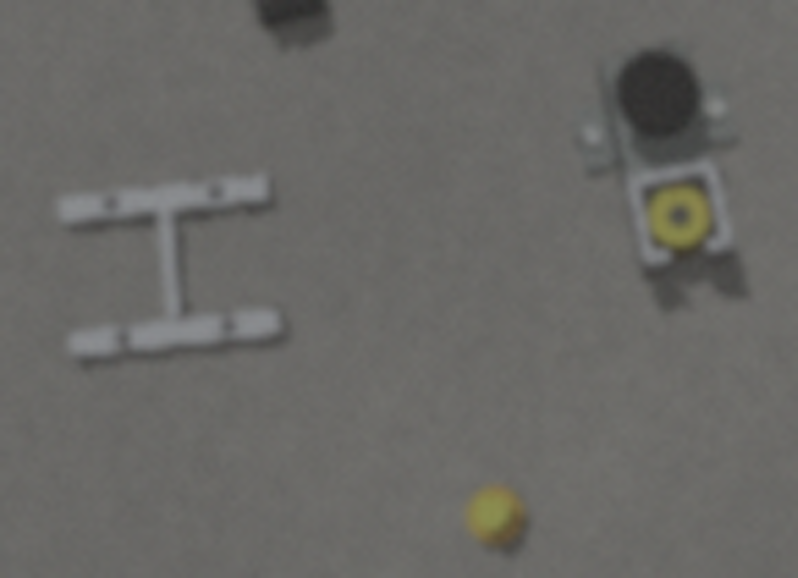

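View pics/s1.png

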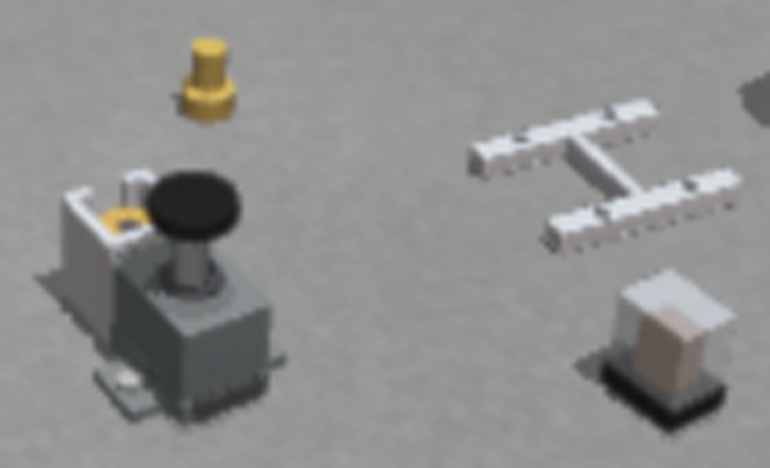

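The top crop shows the cap centre at (658,94) and the magazine top corners at about (628,180), (710,163), (733,247) and (650,263). The nest rail centreline ends are at (60,210)-(268,188) and (70,345)-(282,322). The scene crop agrees: the feeder front faces the robot and the bush stands in front, toward the nest.

```bash
cat > m.py <<'E'
from h import *
c=load('top0'); W=lambda x,y,z: world(c,205+(x+.5)/5.5-.5,150+(y+.5)/5.5-.5,z)[:2]
cap=W(658,94,85); mg=[W(*p,50) for p in((628,180),(710,163),(733,247),(650,263))]; mc=np.mean(mg,0)
d=mc-cap; print('cap',cap,'mag',mc,'sp',W(680,215,40),'dist',np.linalg.norm(d),'dir',np.degrees(np.arctan2(d[1],d[0])))
e=(mg[2]+mg[3]-mg[0]-mg[1])/2; print('side',np.degrees(np.arctan2(e[1],e[0])),np.linalg.norm(e))
A,B,C,D=[W(*p,12) for p in((60,210),(268,188),(70,345),(282,322))]
n=(A+B+C+D)/4; y=(A+C-B-D)/2; print('nest',n,'ends',A,B,C,D,'len',np.linalg.norm(y),np.degrees(np.arctan2(y[1],y[0])), 'rail gap',np.linalg.norm((A+B-C-D)/2))
s=mc+d/np.linalg.norm(d)*47; print('spacer out',s); yh=y/np.linalg.norm(y)
print('bay goal',n-yh*25, 'mouth',n-yh*48,'bush',W(495,515,34),'relay',world(c,254,143,46))
E
python3 m.py
```

```text
cap [618.16098691 -14.58102968] mag [572.61703286 -24.76801031] sp [573.54354072 -24.84460625] dist 46.669329596537686 dir -167.39197161673187
side -165.0755890365892 38.49875442554347
nest [554.19595238 206.45472   ] ends [579.87068883 257.55728838] [590.3680073  162.72519499] [517.84522274 250.70706515] [528.69989067 154.82933149] len 95.95069757277255 96.38826574033898 rail gap 62.28472823242183
spacer out [526.75038213 -35.02716967]
bay goal [556.9775875  181.60995182] mouth [559.53669181 158.75276509] bush [440.84930458  56.01854919] relay [686.24937363 158.39658992  46.        ]
```

Geometry agrees with the given dimensions (cap to magazine 46.7 mm against 48, nest length 96). Moving toward the plunger with the jaw closing.

Request:
play_rows --commands '[{"x":-0.04,"y":-0.024,"z":0.004,"twist":-4},{"x":-0.08,"y":-0.048,"z":0.008,"twist":-8},{"x":-0.12,"y":-0.072,"z":0.012,"twist":-12},{"x":-0.16,"y":-0.096,"z":0.016,"twist":-16},{"x":-0.2,"y":-0.12,"z":0.02,"twist":-17},{"x":-0.24,"y":-0.144,"z":0.024,"twist":-17},{"x":-0.28,"y":-0.168,"z":0.028,"twist":-17},{"x":-0.32,"y":-0.192,"z":0.032,"twist":-17}]' --jaw 1

```text
time: 0.9
tool_pos: [404.0, 223.6, 219.5]
tcp_rot: [3.141, -0.0, -3.141]
contact_force: [0.7, 0.3, 0.3]
grip_width: 32.5
finger_force: 0.0
```

```bash
cat > go.py <<'E'
import sys; from h import *
# target TCP x y z [heading of tool y deg] -> shift in tool axes (m), twist (deg)
t=[float(v) for v in sys.argv[1:]]; o=bot.get_obs(); M=Ro.from_euler('xyz',o['tcp_rot']).as_matrix()
h=np.degrees(np.arctan2(M[1,1],M[0,1]))
print('t',o['time'],'pos',o['tool_pos'].round(1),'heading',h.round(2),'F',o['contact_force'].round(1),'w',o['grip_width'])
print('shift',(M.T@(np.array(t[:3])-o['tool_pos'])/1000).round(4),'twist',-(t[3]-h) if len(t)>3 else 0)
E
python3 go.py 618 -14.6 150 90
```

```text
t 0.9 pos [404.  223.6 219.5] heading 90.05 F [0.7 0.3 0.3] w 32.483855140592105
shift [-0.2138 -0.2384  0.0694] twist 0.05037092655517483
```

Request:
play_rows --commands '[{"x":-0.03,"y":-0.034,"z":0.0},{"x":-0.06,"y":-0.068,"z":0.0},{"x":-0.09,"y":-0.1,"z":0.01},{"x":-0.12,"y":-0.134,"z":0.02},{"x":-0.15,"y":-0.168,"z":0.03},{"x":-0.18,"y":-0.2,"z":0.045},{"x":-0.205,"y":-0.23,"z":0.06},{"x":-0.214,"y":-0.238,"z":0.07}]'

```text
invalid input at $.commands[0]: expected keys x, y, z, twist
```

```bash
python3 go.py 618 -14.6 115 90
```

```text
t 0.9 pos [404.  223.6 219.5] heading 90.05 F [0.7 0.3 0.3] w 32.483855140592105
shift [-0.2138 -0.2384  0.1044] twist 0.05037092655517483
```

Request:
play_rows --commands '[{"x":-0.03,"y":-0.034,"z":0.0,"twist":0},{"x":-0.06,"y":-0.068,"z":0.0,"twist":0},{"x":-0.09,"y":-0.1,"z":0.01,"twist":0},{"x":-0.12,"y":-0.134,"z":0.02,"twist":0},{"x":-0.15,"y":-0.168,"z":0.03,"twist":0},{"x":-0.18,"y":-0.2,"z":0.045,"twist":0},{"x":-0.205,"y":-0.23,"z":0.06,"twist":0},{"x":-0.214,"y":-0.238,"z":0.07,"twist":0}]'

```text
time: 1.7
tool_pos: [618.6, -15.9, 147.7]
tcp_rot: [-3.141, -0.001, 3.139]
contact_force: [0.9, -0.2, -0.1]
grip_width: 0.4
finger_force: 0.0
```

```bash
python3 go.py 618 -14.6 115 90
```

```text
t 1.7 pos [618.6 -15.9 147.7] heading 89.87 F [ 0.9 -0.2 -0.1] w 0.4163469604979618
shift [0.0006 0.0013 0.0327] twist -0.13030904479046512
```

Request:
play_rows --commands '[{"x":0,"y":0.001,"z":0.02,"twist":0},{"x":0,"y":0.001,"z":0.034,"twist":0},{"x":0,"y":0.001,"z":0.04,"twist":0},{"x":0,"y":0.001,"z":0.047,"twist":0},{"x":0,"y":0.001,"z":0.054,"twist":0},{"x":0,"y":0.001,"z":0.06,"twist":0},{"x":0,"y":0.001,"z":0.065,"twist":0},{"x":0,"y":0.001,"z":0.067,"twist":0}]'

```text
time: 2.5
tool_pos: [616.5, -10.9, 84.0]
tcp_rot: [-3.141, -0.001, -3.14]
contact_force: [-6.6, -0.4, 9.0]
grip_width: 0.4
finger_force: 4.8
```

Request:
play_rows --commands '[{"x":0,"y":-0.001,"z":0.002,"twist":0},{"x":0,"y":-0.002,"z":0.003,"twist":0},{"x":0,"y":-0.002,"z":0.004,"twist":0},{"x":0,"y":-0.002,"z":0.005,"twist":0},{"x":0,"y":-0.002,"z":0.005,"twist":0},{"x":0,"y":-0.002,"z":0.005,"twist":0},{"x":0,"y":-0.002,"z":0.005,"twist":0},{"x":0,"y":-0.002,"z":0.005,"twist":0}]'

```text
time: 3.3
tool_pos: [617.0, -11.7, 80.2]
tcp_rot: [3.14, 0.001, -3.139]
contact_force: [-5.9, 3.5, 12.9]
grip_width: 0.4
finger_force: 6.5
```

Request:
play_rows --commands '[{"x":0,"y":0,"z":0.001,"twist":0},{"x":0,"y":0,"z":0.002,"twist":0},{"x":0,"y":0,"z":0.003,"twist":0},{"x":0,"y":0,"z":0.003,"twist":0},{"x":0,"y":0,"z":0.003,"twist":0},{"x":0,"y":0,"z":0.003,"twist":0},{"x":0,"y":0,"z":0.003,"twist":0},{"x":0,"y":0,"z":0.003,"twist":0}]'

```text
time: 4.1
tool_pos: [617.1, -11.7, 80.0]
tcp_rot: [3.141, 0.002, -3.139]
contact_force: [-13.1, 4.6, 31.4]
grip_width: 0.6
finger_force: 15.6
```

The force jumped without further travel, so the plunger is at its stop. Rising.

Request:
play_rows --commands '[{"x":0,"y":0,"z":-0.007,"twist":0},{"x":0,"y":0,"z":-0.015,"twist":0},{"x":0,"y":0,"z":-0.023,"twist":0},{"x":0,"y":0,"z":-0.031,"twist":0},{"x":0,"y":0,"z":-0.045,"twist":0},{"x":0,"y":0,"z":-0.06,"twist":0},{"x":0,"y":-0.03,"z":-0.07,"twist":0},{"x":0.03,"y":-0.06,"z":-0.07,"twist":0}]'

```text
time: 4.9
tool_pos: [590.4, -74.6, 146.7]
tcp_rot: [-3.14, 0.006, -3.139]
contact_force: [0.7, -1.9, 0.2]
grip_width: 0.6
finger_force: 0.0
```

Request:
play_rows --commands '[{"x":0.03,"y":-0.03,"z":0,"twist":0},{"x":0.06,"y":-0.04,"z":0,"twist":0},{"x":0.09,"y":-0.05,"z":0,"twist":0},{"x":0.12,"y":-0.05,"z":0,"twist":0},{"x":0.15,"y":-0.05,"z":0,"twist":0},{"x":0.18,"y":-0.05,"z":0,"twist":0},{"x":0.18,"y":-0.05,"z":0,"twist":0},{"x":0.18,"y":-0.05,"z":0,"twist":0}]'

```text
time: 5.7
tool_pos: [407.9, -124.3, 145.4]
tcp_rot: [-3.141, 0.001, -3.142]
contact_force: [1.3, 0.2, -0.2]
grip_width: 0.3
finger_force: 0.0
```

```bash
python3 - <<'E'
from h import *
snap('top','top1'); snap('scene','scene1')
a=cv2.imread('pics/top1.png')[150:255,205:350]; b=cv2.imread('pics/scene1.png')[175:260,265:380]
r=lambda i,s: cv2.resize(i,s,interpolation=cv2.INTER_CUBIC)
cv2.imwrite('pics/c1.png',np.hstack([r(a,(435,315)),r(b,(365,315))]))
crop('top1',280,150,350,220,8,'c2')
E
python3 go.py 526 -90 100 90
```

```text
t 5.8 pos [ 408.7 -124.2  145.1] heading 90.05 F [0.1 0.4 0.6] w 0.0721065947585708
shift [-0.1173  0.0341  0.0453] twist 0.05381069617033063
```

View pics/c1.png

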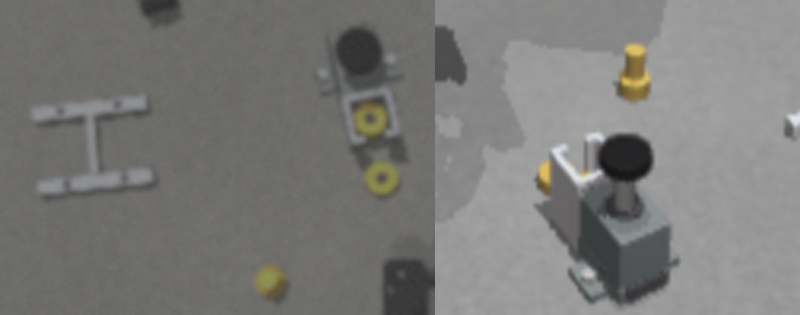

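View pics/c2.png

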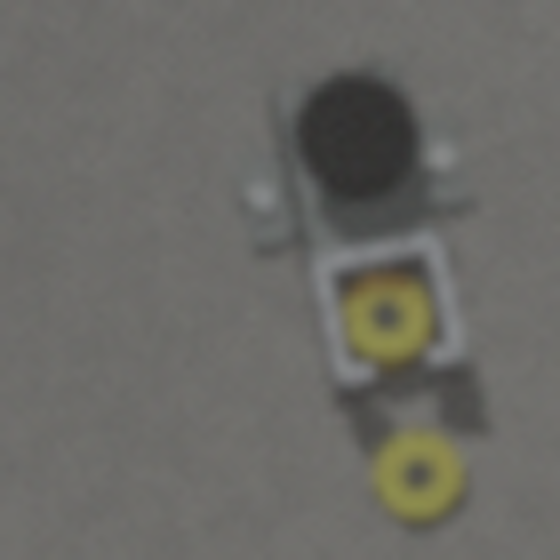

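The press worked. One spacer lies in front of the feeder at c2 (419,476), the plunger cap is back at its original pixel, and the rest of the stack has dropped one step in the magazine.

```bash
python3 - <<'E'
from h import *
c=load('top1'); W=lambda x,y,z: world(c,280+(x+.5)/8-.5,150+(y+.5)/8-.5,z)[:2]
print(W(419,476,10),W(388,316,30),W(358,135,85))
# color-based
im=cv2.cvtColor(c['pixels'],cv2.COLOR_RGB2HSV); m=((im[...,0]>18)&(im[...,0]<35)&(im[...,1]>90)).astype(np.uint8)
n,l,s,ce=cv2.connectedComponentsWithStats(m[150:260,200:350]); print([(s[i,4],(ce[i]+[200,150]).round(1),world(c,*(ce[i]+[200,150]),10)[:2].round(1)) for i in range(1,n) if s[i,4]>15])
E
```

```text
[527.33442018 -34.66432203] [574.34663354 -24.61864811] [618.74931851 -14.7803025 ]
[(np.int32(79), array([328.1, 189.2]), array([577.5, -25.1])), (np.int32(72), array([331.8, 209.3]), array([526.8, -34.3])), (np.int32(69), array([294.6, 243.1]), array([442.3,  57.5]))]
```

Request:
play_rows --commands '[{"x":-0.03,"y":0.008,"z":0.0,"twist":0},{"x":-0.06,"y":0.016,"z":0.01,"twist":0},{"x":-0.09,"y":0.024,"z":0.025,"twist":0},{"x":-0.11,"y":0.026,"z":0.045,"twist":0},{"x":-0.118,"y":0.026,"z":0.06,"twist":0},{"x":-0.118,"y":0.026,"z":0.075,"twist":0},{"x":-0.118,"y":0.026,"z":0.09,"twist":0},{"x":-0.118,"y":0.026,"z":0.1,"twist":0}]'

```text
time: 6.6
tool_pos: [526.0, -97.3, 43.2]
tcp_rot: [3.141, -0.001, -3.14]
contact_force: [-0.1, 0.1, 0.6]
grip_width: 0.3
finger_force: 0.0
```

```bash
python3 go.py 527 -75 29 90
```

```text
t 6.6 pos [526.  -97.3  43.2] heading 90.09 F [-0.1  0.1  0.6] w 0.3202348407920103
shift [-0.0011  0.0223  0.0142] twist 0.0948951116500325
```

Request:
play_rows --commands '[{"x":-0.001,"y":0.0,"z":0.006,"twist":0},{"x":-0.001,"y":0.004,"z":0.011,"twist":0},{"x":-0.001,"y":0.009,"z":0.014,"twist":0},{"x":-0.001,"y":0.014,"z":0.015,"twist":0},{"x":-0.001,"y":0.019,"z":0.015,"twist":0},{"x":-0.001,"y":0.023,"z":0.015,"twist":0},{"x":-0.001,"y":0.023,"z":0.015,"twist":0},{"x":-0.001,"y":0.023,"z":0.015,"twist":0}]'

```text
time: 7.4
tool_pos: [526.6, -74.5, 30.0]
tcp_rot: [-3.141, 0.001, -3.14]
contact_force: [0.2, 0.2, -1.0]
grip_width: 0.3
finger_force: 0.0
```

Request:
play_rows --commands '[{"x":0,"y":0.006,"z":0.001,"twist":0},{"x":0,"y":0.014,"z":0.001,"twist":0},{"x":0,"y":0.024,"z":0.001,"twist":0},{"x":0,"y":0.034,"z":0.001,"twist":0},{"x":0,"y":0.044,"z":0.001,"twist":0},{"x":0,"y":0.054,"z":0.001,"twist":0},{"x":0,"y":0.062,"z":0.001,"twist":0},{"x":0,"y":0.066,"z":0.001,"twist":0}]'

```text
time: 8.2
tool_pos: [526.3, -7.6, 28.7]
tcp_rot: [3.141, -0.0, -3.14]
contact_force: [0.7, 0.1, 0.4]
grip_width: 0.1
finger_force: 0.2
```

```bash
cat > loc.py <<'E'
from h import *
for n,u0,v0,u1,v1 in(('top',200,150,350,260),('scene',250,150,450,260)):
    c=bot.capture(n); cv2.imwrite('pics/last_%s.png'%n,cv2.cvtColor(c['pixels'],cv2.COLOR_RGB2BGR))
    im=cv2.cvtColor(c['pixels'],cv2.COLOR_RGB2HSV); m=((im[...,0]>14)&(im[...,0]<35)&(im[...,1]>90)).astype(np.uint8)
    k,l,s,ce=cv2.connectedComponentsWithStats(m[v0:v1,u0:u1])
    for i in range(1,k):
        if s[i,4]>8: q=ce[i]+[u0,v0]; print(n,s[i,:5],q.round(1),world(c,*q,10)[:2].round(1))
E
python3 loc.py; python3 go.py 527 -8 29 90
```

```text
scene [54 39 33  7 70] [317.9 192.2] [416.3  41. ]
scene [53 48  3  7  9] [304.6 200.4] [443.9  -4.2]
t 8.3 pos [526.4  -8.   28.7] heading 90.1 F [-0.4  0.7  0.6] w 0.22401496138337484
shift [-0.0006 -0.     -0.0003] twist 0.09996252411524154
```

Request:
play_rows --commands '[{"x":0,"y":-0.005,"z":0,"twist":0},{"x":0,"y":-0.015,"z":-0.01,"twist":0},{"x":0,"y":-0.02,"z":-0.04,"twist":0},{"x":0.03,"y":-0.03,"z":-0.06,"twist":0},{"x":0.06,"y":-0.05,"z":-0.06,"twist":0},{"x":0.085,"y":-0.07,"z":-0.06,"twist":0},{"x":0.085,"y":-0.08,"z":-0.06,"twist":0},{"x":0.085,"y":-0.08,"z":-0.06,"twist":0}]'

```text
time: 9.1
tool_pos: [442.1, -90.7, 89.6]
tcp_rot: [-3.141, 0.002, 3.139]
contact_force: [0.0, 0.2, 0.1]
grip_width: 0.4
finger_force: 0.0
```

```bash
python3 loc.py; python3 go.py 512 -15 90 69
```

```text
top [123  34  11  12  79] [328.1 189.2] [577.5 -25.1]
top [107  54  10  11  71] [311.4 209.3] [526.5  16.5]
top [90 89 10 10 72] [294.6 243.3] [441.9  57.3]
scene [ 7  2 35  8 89] [271.3 155.7] [172.8 -29.3]
scene [ 73  37  10  15 108] [327.3 194.7] [435.1  60.6]
t 9.2 pos [442.5 -89.3  89.1] heading 89.98 F [ 0.1 -0.2 -0.2] w -0.028611905257161063
shift [-0.0695  0.0744 -0.0008] twist 20.97598852122745
```

Request:
play_rows --commands '[{"x":-0.025,"y":0.025,"z":0,"twist":6},{"x":-0.05,"y":0.05,"z":0,"twist":12},{"x":-0.068,"y":0.068,"z":0,"twist":18},{"x":-0.073,"y":0.073,"z":0.015,"twist":19.3},{"x":-0.073,"y":0.073,"z":0.033,"twist":19.3},{"x":-0.073,"y":0.073,"z":0.05,"twist":19.3},{"x":-0.073,"y":0.073,"z":0.058,"twist":19.3},{"x":-0.073,"y":0.073,"z":0.06,"twist":19.3}]'

```text
time: 10.0
tool_pos: [514.3, -15.0, 27.8]
tcp_rot: [-3.141, -0.002, 2.806]
contact_force: [-0.2, 0.3, 0.6]
grip_width: 0.5
finger_force: 0.0
```

```bash
python3 go.py 555.6 99 29 70.7
```

```text
t 10.0 pos [514.3 -15.   27.8] heading 70.8 F [-0.2  0.3  0.6] w 0.5121310863374214
shift [-0.0015  0.1213 -0.0013] twist 0.09636013423831002
```

Request:
play_rows --commands '[{"x":-0.001,"y":0.005,"z":-0.001,"twist":0},{"x":-0.001,"y":0.012,"z":-0.001,"twist":0},{"x":-0.001,"y":0.021,"z":-0.001,"twist":0},{"x":-0.001,"y":0.031,"z":-0.001,"twist":0},{"x":-0.001,"y":0.041,"z":-0.001,"twist":0},{"x":-0.001,"y":0.051,"z":-0.001,"twist":0},{"x":-0.001,"y":0.061,"z":-0.001,"twist":0},{"x":-0.001,"y":0.07,"z":-0.001,"twist":0}]'

```text
time: 10.8
tool_pos: [538.8, 51.0, 30.0]
tcp_rot: [3.142, 0.0, 2.806]
contact_force: [-0.2, -2.2, 4.4]
grip_width: 0.6
finger_force: 2.1
```

```bash
python3 loc.py; python3 go.py 555.6 99 29 70.7
```

```text
top [127  35   7  10  46] [330.1 189.5] [576.8 -30. ]
scene [ 74  40  39  12 115] [338.3 192.1] [431.6  92.6]
scene [93 65 11  9 66] [349.  219.5] [554.1  72.9]
t 10.9 pos [538.9  51.3  29.8] heading 70.82 F [-0.2  0.1  0.6] w 0.028558038740786655
shift [-0.0001  0.0505  0.0008] twist 0.12099016075096358
```

Request:
play_rows --commands '[{"x":0,"y":0.006,"z":0.0,"twist":0},{"x":0,"y":0.013,"z":0.0,"twist":0},{"x":0,"y":0.021,"z":0.0,"twist":0},{"x":0,"y":0.029,"z":0.0,"twist":0},{"x":0,"y":0.037,"z":0.0,"twist":0},{"x":0,"y":0.044,"z":0.0,"twist":0},{"x":0,"y":0.048,"z":0.0,"twist":0},{"x":0,"y":0.05,"z":0.0,"twist":0}]'

```text
time: 11.7
tool_pos: [554.9, 97.9, 29.6]
tcp_rot: [3.142, -0.0, 2.806]
contact_force: [-0.2, -0.7, 1.1]
grip_width: 0.3
finger_force: 0.6
```

Request:
play_rows --commands '[{"x":0,"y":-0.005,"z":0,"twist":0},{"x":0,"y":-0.015,"z":-0.01,"twist":0},{"x":0,"y":-0.02,"z":-0.04,"twist":0},{"x":0.03,"y":-0.03,"z":-0.06,"twist":-6},{"x":0.06,"y":-0.04,"z":-0.06,"twist":-12},{"x":0.09,"y":-0.05,"z":-0.06,"twist":-18},{"x":0.1,"y":-0.05,"z":-0.06,"twist":-25},{"x":0.1,"y":-0.05,"z":-0.06,"twist":-25.5}]'

```text
time: 12.5
tool_pos: [442.5, 82.6, 90.4]
tcp_rot: [3.141, -0.0, -3.031]
contact_force: [-0.4, 0.6, 0.4]
grip_width: 0.2
finger_force: 0.0
```

```bash
python3 loc.py; python3 go.py 567 85 90 96.4
```

```text
top [123  34  11  12  80] [328.2 189.4] [577.1 -25.3]
top [66 40 10 11 69] [270.6 195.2] [561.8 119. ]
scene [82  2  3  6 10] [333.4 154.5] [220.3 157.1]
scene [ 73  37  10  15 110] [327.4 194.7] [435.3  60.7]
scene [113  65  12  10  82] [368.6 219.2] [567.2 118. ]
t 12.6 pos [444.8  82.6  90.4] heading 96.06 F [ 0.6 -0.4 -0.5] w 0.3842321754566773
shift [-0.1217 -0.0105  0.0007] twist -0.33905880412956435
```

Request:
play_rows --commands '[{"x":-0.03,"y":-0.004,"z":0,"twist":1.7},{"x":-0.06,"y":-0.008,"z":0,"twist":1.7},{"x":-0.09,"y":-0.012,"z":0.005,"twist":1.7},{"x":-0.11,"y":-0.012,"z":0.02,"twist":1.7},{"x":-0.119,"y":-0.012,"z":0.037,"twist":1.7},{"x":-0.119,"y":-0.012,"z":0.052,"twist":1.7},{"x":-0.119,"y":-0.012,"z":0.06,"twist":1.7},{"x":-0.119,"y":-0.012,"z":0.061,"twist":1.7}]'

```text
time: 13.4
tool_pos: [563.4, 83.8, 27.6]
tcp_rot: [3.141, -0.002, -3.064]
contact_force: [-0.6, 0.6, 0.3]
grip_width: 0.4
finger_force: 0.0
```

```bash
python3 go.py 558.9 157.4 29 94.4
```

```text
t 13.4 pos [563.4  83.8  27.6] heading 94.45 F [-0.6  0.6  0.3] w 0.3661140704216353
shift [-0.0012  0.0738 -0.0014] twist 0.04971572919934886
```

Pushing into the bay, in two strokes.

Request:
play_rows --commands '[{"x":-0.001,"y":0.005,"z":-0.001,"twist":0},{"x":-0.001,"y":0.01,"z":-0.001,"twist":0},{"x":-0.001,"y":0.016,"z":-0.001,"twist":0},{"x":-0.001,"y":0.023,"z":-0.001,"twist":0},{"x":-0.001,"y":0.03,"z":-0.001,"twist":0},{"x":-0.001,"y":0.036,"z":-0.001,"twist":0},{"x":-0.001,"y":0.039,"z":-0.001,"twist":0},{"x":-0.001,"y":0.04,"z":-0.001,"twist":0}]'

```text
time: 14.2
tool_pos: [561.7, 124.4, 30.1]
tcp_rot: [-3.141, 0.001, -3.062]
contact_force: [0.3, -3.2, 4.3]
grip_width: 0.7
finger_force: 2.7
```

```bash
python3 loc.py; python3 go.py 558.9 157.4 29 94.4
```

```text
top [123  34  11  12  83] [328.1 189.3] [577.2 -25.1]
top [90 89 10 10 71] [294.5 243.3] [442.   57.6]
scene [ 73  37  10  15 106] [327.4 195. ] [436.4  60.2]
scene [116  36  32   9  63] [378.9 190.5] [455.9 199.1]
scene [116  47   4   6  12] [368.1 199.5] [487.9 152.9]
scene [126  64   8   8  42] [380.2 218. ] [571.1 146.5]
t 14.3 pos [561.7 124.2  30. ] heading 94.55 F [-0.4 -0.9  5. ] w 0.3047156805760723
shift [0.0001 0.0333 0.001 ] twist 0.15375504422735276
```

Request:
play_rows --commands '[{"x":0,"y":0.004,"z":0,"twist":0},{"x":0,"y":0.009,"z":0,"twist":0},{"x":0,"y":0.015,"z":0,"twist":0},{"x":0,"y":0.021,"z":0,"twist":0},{"x":0,"y":0.027,"z":0,"twist":0},{"x":0,"y":0.031,"z":0,"twist":0},{"x":0,"y":0.033,"z":0,"twist":0},{"x":0,"y":0.033,"z":0,"twist":0}]'

```text
time: 15.1
tool_pos: [559.1, 156.9, 30.0]
tcp_rot: [-3.142, 0.001, -3.062]
contact_force: [-0.2, -1.9, 5.0]
grip_width: 0.3
finger_force: 2.6
```

Request:
play_rows --commands '[{"x":0,"y":-0.005,"z":0,"twist":0},{"x":0,"y":-0.015,"z":0,"twist":0},{"x":0,"y":-0.025,"z":-0.02,"twist":0},{"x":0.0,"y":-0.04,"z":-0.06,"twist":0},{"x":0.04,"y":-0.06,"z":-0.1,"twist":0},{"x":0.08,"y":-0.09,"z":-0.12,"twist":0},{"x":0.12,"y":-0.11,"z":-0.12,"twist":0},{"x":0.15,"y":-0.11,"z":-0.12,"twist":0}]'

```text
time: 15.9
tool_pos: [416.1, 33.3, 150.2]
tcp_rot: [-3.141, 0.001, -3.064]
contact_force: [0.6, 0.5, -0.6]
grip_width: 0.4
finger_force: 0.0
```

```bash
python3 loc.py; python3 - <<'E'
from h import *
r=lambda i,s: cv2.resize(i,s,interpolation=cv2.INTER_CUBIC)
a=cv2.imread('pics/last_top.png')[155:255,205:345]; b=cv2.imread('pics/last_scene.png')[180:260,290:430]
cv2.imwrite('pics/f1.png',np.vstack([r(a,(490,350)),r(b,(437,250)) if 0 else r(b,(490,249))]))
E
```

```text
top [123  34  11  12  81] [328.3 189.3] [577.2 -25.5]
top [42 43 11 10 64] [247.3 197.3] [556.2 177.2]
scene [ 73  37  10  15 109] [327.3 194.6] [434.8  60.6]
scene [135  60  11   9  78] [389.8 213.9] [562.4 176.5]
```

View pics/f1.png

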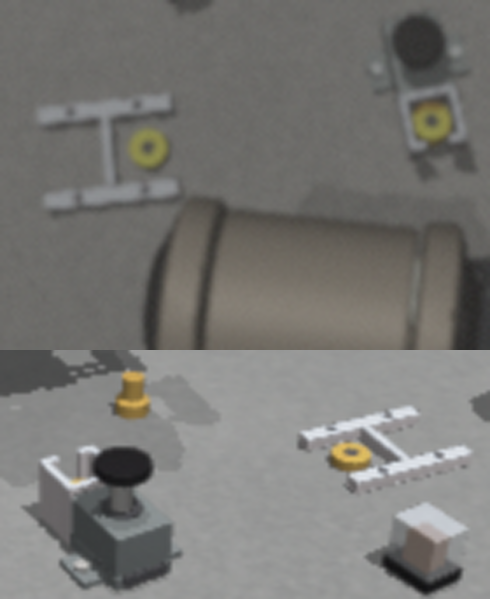

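The spacer lies flat in the near bay. Its disc is at (148,148) in the crop, about 4 mm inside the mouth line and well clear of both rails and the bar. The bush, relay and magazine are unmoved, the plunger is up and the arm is clear, so I'm handing in.

```bash
python3 -c "
from plant import bot
print(bot.get_obs()['dq'].round(3)); print(bot.close_job())"
```

```text
[ 0.024  0.058 -0.127  0.006 -0.016  0.022]
the job is handed in; nothing more can be done
None
```

I pressed the feeder once and it put out one spacer, which I pushed flat into the near bay of the nest, about 4 mm inside its open end; the job was handed in at about 16 s of the 54 s allowed, and no verdict was shown.

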